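Unpack sensor modules from a flapped carton into the potting tray

ROBOT

A 6-joint arm with a two-finger parallel gripper is mounted at the origin on the work surface. World frame = base frame: x ahead of the robot, y to its left, z up, the work surface at z = 0. Lengths are in m, angles in rad, forces in N, time in s.
With the tool pointing down it reaches from about 0.275 to 0.875 m from the base axis. Payload 12.5 kg.
Tool frame: the origin (TCP) lies midway between the tips of the shut fingers; the grasp point (between the pads) lies 19 mm behind it; z points along the fingers, y is the line along which they close (so a half turn about z gives the same grasp; the last joint's range is limited). The gripper opens to 85 mm and grips with 20 to 120 N. Pads are 22 mm wide; open, the fingers measure 114 mm over their backs; the gripper's body (76 mm by 85 mm) begins 54 mm behind the grasp point. The pads swing forward as they close: fully open they stand 13 mm farther back than shut.
Start: joints at [1.028, 0.351, 1.652, -0, 1.139, -0.085], TCP at [0.243, 0.493, 0.231] pointing down, gripper open.
Joint ranges: [-2.75, 2.75], [-0.79, 2.1], [0.01, 2.65], [-1.57, 4.71], [0.07, 3.14], [-2.87, 2.87]. Speed limits (rad/s): [2.22, 2.22, 2.79, 3.14, 3.14, 3.14].

INTERFACE

Orientations are given as a unit quaternion [w, x, y, z].
In Python, from station import arm gives the robot as it stands. The module is installed in compiled form; this text tells all that it offers. Calls block until the motion is done:
- arm.move_pose(position, orientation): joint-space move of the TCP to a pose.
- arm.move_linear(position, frame=None, vel=0.15): straight line of the TCP; frame=None keeps the orientation; vel is the mean speed in m/s.
- arm.set_joints(angles): joint-space move.
- arm.move_gripper(opening, grip_force=None): finger opening in m; grip_force is the grip in N (None keeps the last); returns when the fingers have stopped.
- arm.dwell(seconds).
- arm.inverse_kinematics(position, orientation): joint angles nearest the present ones, or None.
- arm.get_obs(): the state.
- arm.get_image(name): name is "side" or "top"; returns a dict with "pixels" (400x640x3 uint8, red, green, blue), "K" (3x3 intrinsics, pixels), "k1" (the pictures are not rectified: a ray, as slopes to the right and down, at radius r is drawn at 1 + k1 r^2 times it, then the intrinsics apply), "view" (4x4, takes a point from world to camera coordinates). Camera axes: x right, y down, z forward; pixel columns grow to the right and rows downward; lengths in m; the calibration is good to about 2 mm. A picture is of the moment at which its call begins. There is no depth.
A pose or a line that the arm cannot do raises arm.MotionError and nothing moves.
- arm.hand_in(): hands the job in; it is judged then, once.
The state is a dict: "clock": time; "q": joint angles; "joint_velocities": joint speeds; "joint_efforts": joint torques, N m; "eef_pos": TCP position; "ee_rot": TCP orientation; "contact_force": force on the tool from outside, world axes, zero at the start; "torque": the same for the moment, N m; "width": finger opening in m; "grasp_force": force on a finger pad.
Only numpy, scipy, OpenCV 4.12 (cv2) and the standard library are available. Lean on these libraries where they do the work, as an engineer would, in place of code of your own. Each camera call takes 0.05 s, during which the arm holds its last target. There are 200 camera calls.

TASK

Fold both flaps of the carton right back outwards, then move every sensor module out of it into the grey tray, one to a cell, each lying flat and squarely with its cable stub pointing to the tray's tall edge (the one with the grab bar). When the carton is empty, fold both flaps down shut again, level with the rim, and leave the other things on the bench where they are.

Things in the scene. Friction and masses are not known exactly. Their poses are not given: they have to be found in the camera images.
- carton: open-topped cardboard carton fixed to the bench, 200 x 200 mm outside, rim 72 mm above the bench, walls and floor 4 mm thick; origin at the centre of its underside, its y axis points to flap_a's side and -y to flap_b's side. The sensor modules lie loose on its floor, each roughly in a quarter of its own
- flap_a (a joint): angle (rad) of the flap hinged along the carton's +y rim (hinge line along the carton's x, 98 mm from its centre, 74 mm above the bench): 0 shut and level, 1.57 upright, 3.1 folded right back outwards, level (stop). Board 190 mm (along x) x 80 mm (hinge to free edge) x 4 mm, 30 g; starts ajar, stays at any angle (0.03 N m moves it). Both shut, a 36 mm gap stays between the free edges
- flap_b (a joint): the same for the flap hinged along the carton's -y rim (98 mm from the centre, 74 mm above the bench)
- tray: grey plastic tray fixed to the bench, 180 (x) x 172 (y) mm, floor 4 mm thick, four cells (2 x 2) each 84 (x) x 80 (y) mm inside with walls and dividers 14 mm high and 4 mm thick; only its +x edge is tall (30 mm) and carries a steel grab bar on the outside. Origin at the centre of its underside
- cell0 (a point): point on the floor of tray cell 0 over which the origin of a rightly placed module lies (5 mm off the cell's middle, away from the tall edge)
- aim0 (a point): point on the floor of tray cell 0 over which the stub end of a rightly placed module lies (42 mm from cell0 along the tray's +x)
- cell1 (a point): point on the floor of tray cell 1 over which the origin of a rightly placed module lies (5 mm off the cell's middle, away from the tall edge)
- aim1 (a point): point on the floor of tray cell 1 over which the stub end of a rightly placed module lies (42 mm from cell1 along the tray's +x)
- cell2 (a point): point on the floor of tray cell 2 over which the origin of a rightly placed module lies (5 mm off the cell's middle, away from the tall edge)
- aim2 (a point): point on the floor of tray cell 2 over which the stub end of a rightly placed module lies (42 mm from cell2 along the tray's +x)
- cell3 (a point): point on the floor of tray cell 3 over which the origin of a rightly placed module lies (5 mm off the cell's middle, away from the tall edge)
- aim3 (a point): point on the floor of tray cell 3 over which the stub end of a rightly placed module lies (42 mm from cell3 along the tray's +x)
- sensor1: sensor module, 180 g, may be absent: black hexagonal housing 60 mm across flats, 22 mm high, green board on top; from its centre a grey block 18 x 18 mm (sides along the module's x, y) stands up to 46 mm: grasp it there. A cable stub 10 mm thick sticks out 12 mm from one flat side along +x, its axis 11 mm up. Origin: centre of the underside, z up
- sensor1_stub (a point): end of sensor1's cable stub, 42 mm from its origin along +x, at underside height
- sensor2: sensor module, 180 g, may be absent: black hexagonal housing 60 mm across flats, 22 mm high, green board on top; from its centre a grey block 18 x 18 mm (sides along the module's x, y) stands up to 46 mm: grasp it there. A cable stub 10 mm thick sticks out 12 mm from one flat side along +x, its axis 11 mm up. Origin: centre of the underside, z up
- sensor2_stub (a point): end of sensor2's cable stub, 42 mm from its origin along +x, at underside height
- sensor3: sensor module, 180 g, may be absent: black hexagonal housing 60 mm across flats, 22 mm high, green board on top; from its centre a grey block 18 x 18 mm (sides along the module's x, y) stands up to 46 mm: grasp it there. A cable stub 10 mm thick sticks out 12 mm from one flat side along +x, its axis 11 mm up. Origin: centre of the underside, z up
- sensor3_stub (a point): end of sensor3's cable stub, 42 mm from its origin along +x, at underside height
- sensor4: sensor module, 180 g, may be absent: black hexagonal housing 60 mm across flats, 22 mm high, green board on top; from its centre a grey block 18 x 18 mm (sides along the module's x, y) stands up to 46 mm: grasp it there. A cable stub 10 mm thick sticks out 12 mm from one flat side along +x, its axis 11 mm up. Origin: centre of the underside, z up
- sensor4_stub (a point): end of sensor4's cable stub, 42 mm from its origin along +x, at underside height
- tape_roll: bystander: empty tape core lying flat, 90 mm across, 25 mm high
- flux_jar: bystander: small white jar, 52 mm across, 70 mm high
- screwdriver: bystander: screwdriver lying on the bench

How it is judged:
On the way, in this order (a step that is already met when the one before it is completed fails the run):
1. both carton flaps folded back outwards, past 115 degrees (value of joint each of flap_a, flap_b above 2 rad), for 0.3 s.
2. every module present lies in a tray cell, flat, stub towards the tall edge (((horizontal distance between sensor1 and cell0 below 0.013 m and horizontal distance between sensor1_stub and aim0 below 0.016 m) or (horizontal distance between sensor1 and cell1 below 0.013 m and horizontal distance between sensor1_stub and aim1 below 0.016 m) or (horizontal distance between sensor1 and cell2 below 0.013 m and horizontal distance between sensor1_stub and aim2 below 0.016 m) or (horizontal distance between sensor1 and cell3 below 0.013 m and horizontal distance between sensor1_stub and aim3 below 0.016 m)) and z of each of sensor1, sensor2, sensor3, sensor4 in the frame of tray below 0.009 m and angle between each of sensor1, sensor2, sensor3, sensor4's own z axis and vertical below 0.12 rad and ((horizontal distance between sensor2 and cell0 below 0.013 m and horizontal distance between sensor2_stub and aim0 below 0.016 m) or (horizontal distance between sensor2 and cell1 below 0.013 m and horizontal distance between sensor2_stub and aim1 below 0.016 m) or (horizontal distance between sensor2 and cell2 below 0.013 m and horizontal distance between sensor2_stub and aim2 below 0.016 m) or (horizontal distance between sensor2 and cell3 below 0.013 m and horizontal distance between sensor2_stub and aim3 below 0.016 m)) and ((horizontal distance between sensor3 and cell0 below 0.013 m and horizontal distance between sensor3_stub and aim0 below 0.016 m) or (horizontal distance between sensor3 and cell1 below 0.013 m and horizontal distance between sensor3_stub and aim1 below 0.016 m) or (horizontal distance between sensor3 and cell2 below 0.013 m and horizontal distance between sensor3_stub and aim2 below 0.016 m) or (horizontal distance between sensor3 and cell3 below 0.013 m and horizontal distance between sensor3_stub and aim3 below 0.016 m)) and ((horizontal distance between sensor4 and cell0 below 0.013 m and horizontal distance between sensor4_stub and aim0 below 0.016 m) or (horizontal distance between sensor4 and cell1 below 0.013 m and horizontal distance between sensor4_stub and aim1 below 0.016 m) or (horizontal distance between sensor4 and cell2 below 0.013 m and horizontal distance between sensor4_stub and aim2 below 0.016 m) or (horizontal distance between sensor4 and cell3 below 0.013 m and horizontal distance between sensor4_stub and aim3 below 0.016 m))), for 0.3 s.
At the end, for the whole second after the job is handed in: Every module present lies flat and still on the tray floor, its origin within 13 mm of a cell point and its stub end within 16 mm of that cell's aim point (stub towards the tall edge within about 20 degrees), and both flaps are shut to within 0.2 rad (all of step 2 and linear speed of each of sensor1, sensor2, sensor3, sensor4 below 0.02 m/s and value of joint each of flap_a, flap_b below 0.2 rad); the robot touches nothing.
It fails at once if a bystander (tape roll, jar, screwdriver) is shifted more than 40 mm (distance of any of tape_roll, flux_jar, screwdriver from where it was at the start of the episode above 0.04 m).
Of sensor1, sensor2, sensor3, sensor4 only 2 to 4 are there at a start; the rules pass over those that are not, and their reading is None.
At some moment in a run one of sensor1, sensor2, sensor3, sensor4 may be knocked a few centimetres aside while the robot is not near it.
It also fails if it takes over 210 s, if anything falls off the work surface, if the arm or the gripper's body presses on something with over 40 N, if the wrist force passes 120 N, or if a joint passes its speed limit or range.

## Working session

There is one attempt and no reset: what is moved stays moved. The work goes in short steps, each a Python script; the robot and the scene stay as the last script left them, time stands still between calls to the robot, and variables do not carry over. Pictures are saved under pics/ and viewed, at most 14 in all, crops included, and the job is handed in when it is done.

```bash
ls; mkdir -p pics
cat > h.py <<'E'
import numpy as np, cv2
from station import arm
def snap(name,fn=None):
    im=arm.get_image(name)
    if fn: cv2.imwrite('pics/'+fn,im['pixels'][:,:,::-1])
    return im
E
python3 - <<'E'
from h import *
for n in('top','side'):
    im=snap(n,n+'0.png'); print(n,im['K'],im['k1'],im['view'])
o=arm.get_obs(); print(o)
E
```

```text
pics
top [[378.31992465   0.         319.85616048]
 [  0.         378.31992465 194.77905059]
 [  0.           0.           1.        ]] -0.08119883049856402 [[-0.00837055 -0.99988163  0.01290936 -0.02213484]
 [-0.98581606  0.0060874  -0.16771891  0.60759664]
 [ 0.16762047 -0.01413016 -0.98575033  0.91351122]
 [ 0.          0.          0.          1.        ]]
side [[364.41510615   0.         320.92798103]
 [  0.         364.41510615 200.56182673]
 [  0.           0.           1.        ]] -0.07163418826091222 [[ 9.84390759e-01 -1.75996308e-01 -3.65678244e-04 -5.80142848e-01]
 [-9.81342274e-02 -5.47161789e-01 -8.31254263e-01  1.37629037e-01]
 [ 1.46097596e-01  8.18314900e-01 -5.55892271e-01  7.20831415e-01]
 [ 0.00000000e+00  0.00000000e+00  0.00000000e+00  1.00000000e+00]]
{'clock': 0.1, 'q': array([ 1.02839771e+00,  3.51169387e-01,  1.65234425e+00, -1.00735352e-05,
        1.13910573e+00, -8.46008263e-02]), 'joint_velocities': array([ 6.61676667e-04, -2.27681558e-04, -1.61113926e-03, -1.86569509e-05,
        2.54453075e-03, -6.15954968e-04]), 'joint_efforts': array([-5.57487147e-04, -5.06829035e+01, -2.91870993e+01, -1.08243855e-04,
        2.80588509e-03, -1.89084989e-05]), 'eef_pos': array([0.24291397, 0.49312449, 0.23082538]), 'ee_rot': array([-1.53962985e-04,  2.26903194e-01,  9.73917182e-01, -4.89745524e-04]), 'contact_force': array([ 0.22779757,  0.34210259, -0.81579036]), 'torque': array([0.01455357, 0.03474708, 0.00171218]), 'grasp_force': 0.0, 'width': 0.08506972407510745}
```

View pics/top0.png

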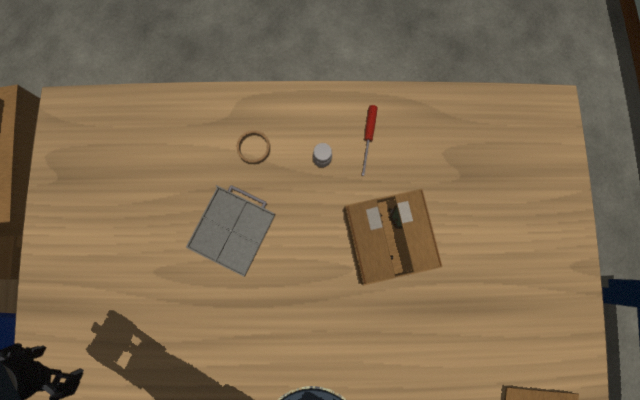

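View pics/side0.png

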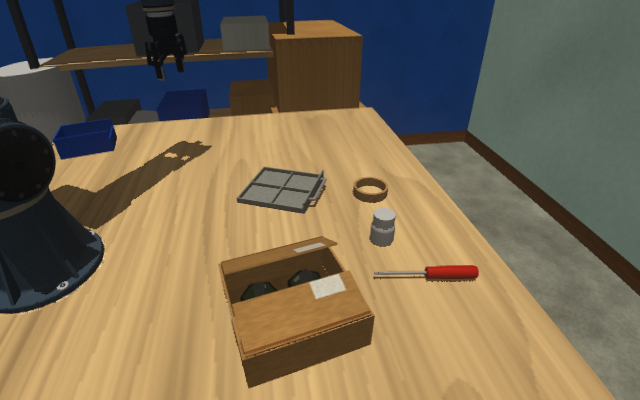

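The top view shows the carton around (393,237), the tray around (232,230) with its grab bar at (248,195), the tape core at (254,148), the jar at (322,154), and the screwdriver at (370,125). In the side view both flaps stand ajar, and two black housings show through the gap at (260,290) and (305,277).

```bash
cat >> h.py <<'E'
def ray(im,px):
    px=np.array(px,float).reshape(-1,2); K=im['K']; k=im['k1']
    # own model: x_d = x(1+k1 r^2) -> cv2 with k1 only is the same
    u=cv2.undistortPoints(px.reshape(-1,1,2),K,np.array([k,0,0,0.])).reshape(-1,2)
    R=im['view'][:3,:3]; d=np.c_[u,np.ones(len(u))]@R
    return -R.T@im['view'][:3,3], d/np.linalg.norm(d,axis=1)[:,None]
def onplane(im,px,z):
    c,d=ray(im,px); return c+d*((z-c[2])/d[:,2])[:,None]
def tri(i1,p1,i2,p2):
    (c1,d1),(c2,d2)=ray(i1,p1),ray(i2,p2); out=[]
    for a,b in zip(d1,d2):
        s,t=np.linalg.lstsq(np.c_[a,-b],c2-c1,rcond=None)[0]; P,Q=c1+s*a,c2+t*b
        out.append(np.r_[(P+Q)/2,np.linalg.norm(P-Q)])
    return np.array(out)
def proj(im,P):
    v=im['view']; r=cv2.Rodrigues(v[:3,:3])[0]
    return cv2.projectPoints(np.array(P,float).reshape(-1,1,3),r,v[:3,3].copy(),im['K'],np.array([im['k1'],0,0,0.]))[0].reshape(-1,2)
E
python3 - <<'E'
from h import *
t=cv2.imread('pics/top0.png');s=cv2.imread('pics/side0.png')
R=lambda i,x,y,w,h:cv2.resize(i[y:y+h,x:x+w],(400,300),interpolation=cv2.INTER_CUBIC)
c=np.vstack([np.hstack([R(t,330,178,132,99),R(t,175,175,132,99)]),np.hstack([R(s,205,230,180,135),R(s,230,155,120,90)])])
cv2.imwrite('pics/c1.png',c)
im=snap('top')
print(onplane(im,[[393,237]],.07),onplane(im,[[232,230]],.01),onplane(im,[[254,148],[322,150],[372,107],[363,175]],.02))
E
```

```text
[[ 0.49735352 -0.20611308  0.07      ]] [[0.52208656 0.20433814 0.01      ]] [[ 0.7417741   0.14945825  0.02      ]
 [ 0.73503184 -0.03380567  0.02      ]
 [ 0.85813644 -0.17329853  0.02      ]
 [ 0.66554908 -0.14249294  0.02      ]]
```

View pics/c1.png

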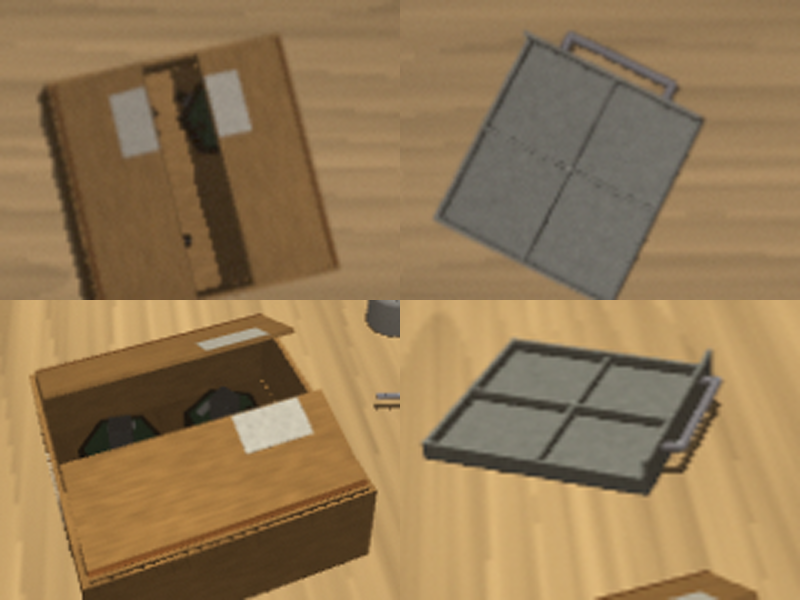

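The crops show four corners of each object. The far flap is more open, the tray's tall edge is on its upper right, and one module's housing is in the gap at the carton's far end. Next I measure both objects from two views.

```bash
cat > m1.py <<'E'
from h import *
t=snap('top');s=snap('side')
def T(a,x0,y0,ox,oy,f): a=np.array(a,float); return np.c_[x0+f*(a[:,0]-ox),y0+f*(a[:,1]-oy)]
# carton: order (+x-y),(-x-y),(-x+y),(+x+y)
ct=np.array([[421,190],[441,266],[362,284],[345,207]],float)
cs=T([[375,490],[85,580],[35,375]],205,230,0,300,.45)
print('carton tri',tri(t,ct[:3],s,cs).round(4))
P=onplane(t,ct,.073); print(P.round(4),[np.linalg.norm(P[i]-P[i-1]).round(4) for i in range(4)])
# tray A,B,C,D
tt=T([[528,36],[703,120],[615,300],[437,215]],175,175,400,0,.33)
ts=T([[710,352],[655,467],[424,443],[515,342]],230,155,400,300,.3)
print('tray tri',tri(t,tt,s,ts).round(4))
Q=np.array([onplane(t,tt[i:i+1],z)[0] for i,z in enumerate([.03,.03,.014,.014])])
print(Q.round(4),[np.linalg.norm((Q[i]-Q[i-1])[:2]).round(4) for i in range(4)])
def fit(M,W):
    mc,wc=M.mean(0),W.mean(0); a,b=M-mc,W-wc
    psi=np.arctan2((a[:,0]*b[:,1]-a[:,1]*b[:,0]).sum(),(a*b).sum()); return wc,psi
print('carton',fit(np.array([[.1,-.1],[-.1,-.1],[-.1,.1],[.1,.1]]),P[:,:2]))
print('tray',fit(np.array([[.09,.086],[.09,-.086],[-.09,-.086],[-.09,.086]]),Q[:,:2]))
# flap free-edge ends, side & top (crop coords): far flap +x end ; near flap
f=tri(t,T([[143,72],[205,62]],330,178,0,0,.33),s,T([[294,330],[315,390]],205,230,0,300,.45))
print('free edges',f.round(4))
E
python3 m1.py
```

```text
carton tri [[ 0.6169 -0.2824  0.0713  0.0044]
 [ 0.4258 -0.3206  0.0766  0.0019]
 [ 0.3862 -0.1264  0.0693  0.0034]]
[[ 0.6144 -0.2815  0.073 ]
 [ 0.4247 -0.3219  0.073 ]
 [ 0.3847 -0.1261  0.073 ]
 [ 0.5726 -0.0884  0.073 ]] [np.float64(0.1975), np.float64(0.1939), np.float64(0.1998), np.float64(0.1916)]
tray tri [[0.6362 0.2424 0.0289 0.0045]
 [0.5655 0.0898 0.0258 0.0103]
 [0.4076 0.1639 0.0177 0.0018]
 [0.4811 0.3211 0.0116 0.001 ]]
[[0.6338 0.2423 0.03  ]
 [0.5598 0.0895 0.03  ]
 [0.4084 0.1646 0.014 ]
 [0.4805 0.3202 0.014 ]] [np.float64(0.172), np.float64(0.1697), np.float64(0.169), np.float64(0.1715)]
carton (array([ 0.49911937, -0.2044804 ]), np.float64(0.20578528530486456))
tray (array([0.52061661, 0.20416198]), np.float64(-0.4540958406293991))
free edges [[ 0.5834 -0.1624  0.1163  0.0094]
 [ 0.5904 -0.2144  0.1036  0.0041]]
```

```bash
cat >> h.py <<'E'
from scipy.spatial.transform import Rotation as Ro
CC=np.array([.4991,-.2045]); CP=.2058
cx=np.array([np.cos(CP),np.sin(CP),0]); cy=np.array([-np.sin(CP),np.cos(CP),0])
def quat(z,y):
    z=z/np.linalg.norm(z); y=y-z*(y@z); y/=np.linalg.norm(y)
    q=Ro.from_matrix(np.c_[np.cross(y,z),y,z]).as_quat(); return q[[3,0,1,2]]
def cpt(x,out,z,s): return np.r_[CC,0]+x*cx+s*out*cy+np.array([0,0,z])
def best(pts,qs):
    b=None
    for q in qs:
        J=[arm.inverse_kinematics(list(p),list(q)) for p in pts]
        if any(j is None for j in J): continue
        c=abs(np.asarray(J[0])-arm.get_obs()['q']).max()+abs(np.asarray(J[0])[5])*.3
        if b is None or c<b[0]: b=(c,q)
    return b[1]
def F(): o=arm.get_obs(); return round(float(o['clock']),1),np.round(o['contact_force'],1)
def swing(s,th,r,d,tilt,x=0.,vel=.12,lift=.1):
    """s=+-1 hinge side, tilt>0 points outwards; approaches along the tool axis, follows the path and leaves"""
    a=np.sin(tilt)*s*cy-np.array([0,0,np.cos(tilt)])
    pts=[cpt(x,.098-R*np.cos(t)-D*np.sin(t),.074+R*np.sin(t)-D*np.cos(t),s) for t,R,D in zip(th,r,d)]
    pts=[pts[0]-lift*a]+pts
    q=best(pts,[quat(a,cx),quat(a,-cx)])
    arm.move_pose(list(pts[0]),list(q)); f=[]
    for p in pts[1:]: arm.move_linear(list(p),vel=vel); f.append(F()[1])
    print(F(),'max|F|',np.abs(f).max(0)); return pts
E
python3 - <<'E'
from h import *
arm.move_gripper(0.)
arm.move_linear([.30,.10,.30],vel=.3) if 0 else None
n=14; th=np.linspace(.25,3.0,n); r=np.linspace(.078,.06,n); d=np.full(n,.013)
for s in(1,-1):
    swing(s,th,r,d,np.radians(30))
    p=arm.get_obs()['eef_pos']; arm.move_linear([p[0],p[1],.22],vel=.25)
arm.move_pose([.45,.1,.35],[0,0,1,0]) if arm.inverse_kinematics([.45,.1,.35],[0,0,1,0]) is not None else print('no')
snap('top','t1.png');snap('side','s1.png')
t=cv2.imread('pics/t1.png');s=cv2.imread('pics/s1.png')
R=lambda i,x,y,w,h,W=400:cv2.resize(i[y:y+h,x:x+w],(W,300),interpolation=cv2.INTER_CUBIC)
cv2.imwrite('pics/c2.png',np.vstack([np.hstack([R(t,300,170,180,135),R(t,330,178,132,99)]),np.hstack([R(s,180,220,240,180),R(s,215,240,160,120)])]))
print(F())
E
```

```text
(8.3, array([0.4, 0.6, 0.8])) max|F| [0.9 0.7 1. ]
(14.5, array([ 0.1, -0.4,  0.4])) max|F| [24.3 60.2 55.6]
(17.0, array([ 0.2,  0. , -0.2]))
```

View pics/c2.png

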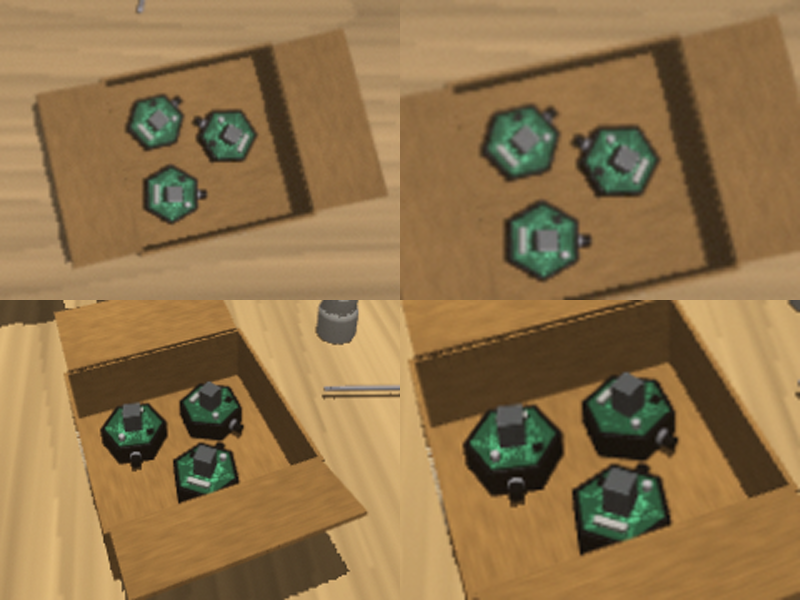

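All three modules are in view. In the top view their block tops are at about (372,224), (405,230) and (379,257). Their stubs point up-right, up-left and right. Both flaps are folded right back. Next I get refined poses from colour masks in the two views, plus the tray by mask.

```bash
cat > det.py <<'E'
from h import *
def blobs(im,roi):
    """green boards -> list of (board hull centre px, grey block centre px, hull)"""
    x,y,w,h=roi; f=4
    c=cv2.resize(im['pixels'][y:y+h,x:x+w],None,fx=f,fy=f,interpolation=cv2.INTER_LINEAR)
    hsv=cv2.cvtColor(c,cv2.COLOR_RGB2HSV); H,S,V=cv2.split(hsv)
    g=((H>50)&(H<95)&(S>70)&(V>25)).astype(np.uint8)
    g=cv2.morphologyEx(g,cv2.MORPH_CLOSE,np.ones((9,9)))
    out=[]
    for k in cv2.findContours(g,cv2.RETR_EXTERNAL,cv2.CHAIN_APPROX_NONE)[0]:
        if cv2.contourArea(k)<1500: continue
        hull=cv2.convexHull(k); m=cv2.moments(hull); b=np.array([m['m10'],m['m01']])/m['m00']
        z=cv2.dilate(cv2.drawContours(np.zeros_like(g),[hull],-1,1,-1),np.ones((25,25)))
        gr=((S<60)&(V>60)&(V<165)&(z>0)).astype(np.uint8)
        gr=cv2.morphologyEx(gr,cv2.MORPH_OPEN,np.ones((11,11)))
        n,_,st,ce=cv2.connectedComponentsWithStats(gr)
        blk=[(np.linalg.norm(ce[i]-b),i) for i in range(1,n) if st[i,4]>200]
        bc=ce[min(blk)[1]] if blk else np.full(2,np.nan)
        sz=st[min(blk)[1],4] if blk else 0
        t=lambda p:(np.asarray(p)+.5)/f-.5+np.array([x,y])
        out.append((t(b),t(bc),sz/f/f,cv2.contourArea(hull)/f/f))
    return out
def stubs(im,cs,zc,r=(.034,.045)):
    """angle of dark pixels in the ring around each centre, on the plane of the stub axis"""
    p=proj(im,np.c_[cs,np.full(len(cs),zc)]); x,y=(p.min(0)-25).astype(int); X,Y=(p.max(0)+25).astype(int)
    u,v=np.meshgrid(np.arange(x,X,.25),np.arange(y,Y,.25)); pix=cv2.remap(im['pixels'],u.astype(np.float32),v.astype(np.float32),1)
    W=onplane(im,np.c_[u.ravel(),v.ravel()],zc)[:,:2]; 
    P=pix.reshape(-1,3).astype(int); dark=(P.max(1)<95)&((P[:,0]-P[:,2])<25)
    d=np.linalg.norm(W[:,None]-cs[None],axis=2); out=[]
    for i in range(len(cs)):
        o=np.delete(d,i,1).min(1)>.037 if len(cs)>1 else True
        m=dark&(d[:,i]>r[0])&(d[:,i]<r[1])&o; e=(W-cs[i])[m]
        if len(e)==0: out.append((np.nan,0,np.nan)); continue
        a=np.arctan2(e[:,1],e[:,0]); 
        hst,_=np.histogram(a,72,(-np.pi,np.pi)); k=-np.pi+(hst.argmax()+.5)*np.pi/36
        q=(a-k+np.pi)%(2*np.pi)-np.pi; s=abs(q)<.35
        out.append((k+q[s].mean(),int(s.sum()),round(float(s.mean()),2)))
    return out
E
cat > m2.py <<'E'
from det import *
t=snap('top');s=snap('side')
A=blobs(t,(340,180,110,110)); B=blobs(s,(215,240,165,130))
for a in A: print('top',[np.round(v,1) for v in a])
for a in B: print('side',[np.round(v,1) for v in a])
cb=[]
for a in A:
    b=onplane(t,[a[0]],.026)[0]; cand=[tri(t,[a[1]],s,[q[1]])[0] for q in B]
    T=min(cand,key=lambda c:c[3]+abs(c[2]-.05)); Bd=min([tri(t,[a[0]],s,[q[0]])[0] for q in B],key=lambda c:c[3]+abs(c[2]-.026))
    print('board@.026',b.round(4),'blk@.05',onplane(t,[a[1]],.05)[0].round(4),'tri blk',T.round(4),'tri board',Bd.round(4)); cb.append(b[:2])
print('stub',stubs(t,np.array(cb),.015))
# tray: grey mask
x,y=170,165; c=cv2.resize(t['pixels'][y:y+130,x:x+125],None,fx=4,fy=4); hsv=cv2.cvtColor(c,cv2.COLOR_RGB2HSV)
m=(hsv[...,1]<60).astype(np.uint8); m=cv2.morphologyEx(m,cv2.MORPH_OPEN,np.ones((25,25)))
k=max(cv2.findContours(m,0,1)[0],key=cv2.contourArea); q=cv2.boxPoints(cv2.minAreaRect(k)); q=(q+.5)/4-.5+[x,y]; print('tray box px',q.round(1)); print(onplane(t,q,.014).round(4))
E
python3 m2.py
```

```text
top [array([376.8, 256.9]), array([378., 257.]), np.float64(53.9), np.float64(358.9)]
top [array([402.4, 230.7]), array([404.8, 230.2]), np.float64(63.2), np.float64(339.4)]
top [array([369.6, 224.3]), array([370.8, 223.7]), np.float64(54.1), np.float64(332.6)]
side [array([302.8, 322.1]), array([302.5, 312.1]), np.float64(101.8), np.float64(720.5)]
side [array([259.6, 295.1]), array([258.8, 285.9]), np.float64(90.6), np.float64(617.3)]
side [array([305.8, 282.8]), array([305.2, 273.2]), np.float64(63.0), np.float64(545.2)]
board@.026 [ 0.4493 -0.1715  0.026 ] blk@.05 [ 0.4491 -0.1708  0.05  ] tri blk [ 0.45   -0.1708  0.0492  0.0017] tri board [ 0.4497 -0.1714  0.0267  0.0007]
board@.026 [ 0.5159 -0.2405  0.026 ] blk@.05 [ 0.5152 -0.2412  0.05  ] tri blk [ 0.5159 -0.2409  0.0514  0.0016] tri board [ 0.5163 -0.2405  0.0263  0.0007]
board@.026 [ 0.5332 -0.1552  0.026 ] blk@.05 [ 0.5327 -0.1549  0.05  ] tri blk [ 0.533  -0.155   0.0496  0.0006] tri board [ 5.335e-01 -1.553e-01  2.570e-02  5.000e-04]
stub [(np.float64(-1.5925521066217947), 108, 0.96), (np.float64(1.078490918021874), 117, 0.94), (np.float64(-0.828547813921081), 101, 0.98)]
tray box px [[169.6 188.1]
 [272.4 188.1]
 [272.4 294.4]
 [169.6 294.4]]
[[0.6344 0.3755 0.014 ]
 [0.6325 0.099  0.014 ]
 [0.3569 0.0962 0.014 ]
 [0.3564 0.3615 0.014 ]]
```

```bash
cat > m3.py <<'E'
from h import *
T=dict(arm.get_image('top'),pixels=cv2.imread('pics/top0.png')[:,:,::-1].copy())
S=dict(arm.get_image('side'),pixels=cv2.imread('pics/side0.png')[:,:,::-1].copy())
def mask(im,x,y,w,h,th=22):
    c=cv2.resize(im['pixels'][y:y+h,x:x+w],None,fx=4,fy=4).astype(int)
    m=((c[...,0]-c[...,2])<th).astype(np.uint8); m=cv2.morphologyEx(m,cv2.MORPH_OPEN,np.ones((21,21)))
    k=max(cv2.findContours(m,0,1)[0],key=cv2.contourArea); k=cv2.convexHull(k)
    for e in np.linspace(5,60,40):
        p=cv2.approxPolyDP(k,e,True)
        if len(p)<=4: break
    return (p.reshape(-1,2)+.5)/4-.5+[x,y]
q=mask(T,170,165,125,130); print('top',q.round(1)); 
r=mask(S,225,150,130,75); print('side',r.round(1))
for z in(.004,.014,.03): print(z,onplane(T,q,z).round(4)[:,:2].tolist())
print('cross tri',tri(T,[[231.1,230.4]],S,[[283.1,186.5]]).round(4))
c=np.vstack([cv2.resize(T['pixels'][180:285,180:285],(600,600),interpolation=cv2.INTER_CUBIC)])
cv2.imwrite('pics/tray.png',c[:,:,::-1])
E
python3 m3.py
```

```text
top [[216.4 188.4]
 [272.4 212.9]
 [244.9 273.6]
 [188.1 247.6]]
side [[237.9 201.6]
 [263.1 167.6]
 [323.4 177.9]
 [304.1 211.9]]
0.004 [[0.6347, 0.2513], [0.5675, 0.0993], [0.409, 0.1692], [0.4764, 0.321]]
0.014 [[0.6328, 0.2486], [0.5663, 0.0982], [0.4094, 0.1674], [0.4761, 0.3176]]
0.03 [[0.6298, 0.2444], [0.5643, 0.0964], [0.41, 0.1645], [0.4756, 0.3123]]
cross tri [[0.5229 0.2062 0.0123 0.0041]]
```

View pics/tray.png

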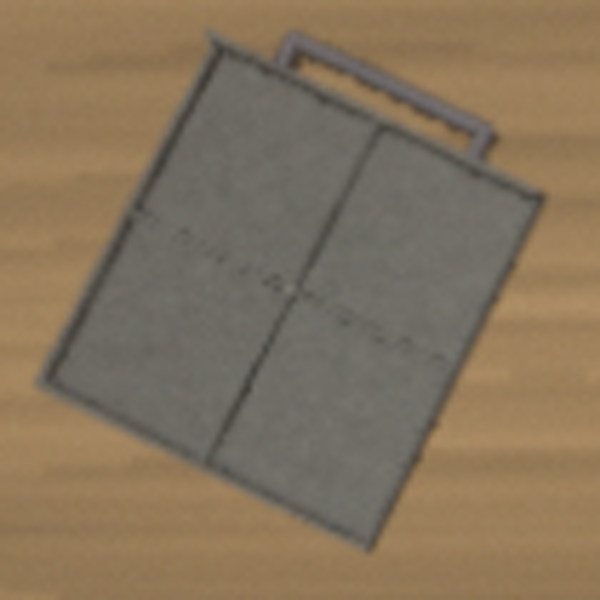

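The magnified tray shows outer corners at (208,36), (543,197), (372,550) and (42,383), and the divider crossing at (293,289), all in crop pixels at 0.175 px each. I recompute the tray from those and fit.

Run:
```python
from h import *
T=arm.get_image('top')
q=(np.array([[208,36],[543,197],[372,550],[42,383],[293,289],[380,125],[209,463]],float)+.5)*.175-.5+180
z=[.03,.03,.014,.014,.014,.02,.014]
W=np.array([onplane(T,q[i:i+1],z[i])[0][:2] for i in range(7)]);print(W.round(4))
M=np.array([[.09,.086],[.09,-.086],[-.09,-.086],[-.09,.086]])
d=lambda i,j:np.linalg.norm(W[i]-W[j]).round(4)
print('x',d(0,3),d(1,2),'y',d(0,1),d(2,3))
b=W[:4]-W[:4].mean(0); psi=np.arctan2((M[:,0]*b[:,1]-M[:,1]*b[:,0]).sum(),(M*b).sum()); print(W[:4].mean(0),psi)
for i,j in((3,0),(2,1),(6,5)): e=W[j]-W[i]; print('dir',np.arctan2(e[1],e[0]))
for i,j in((1,0),(2,3)): e=W[j]-W[i]; print('dir y',np.arctan2(e[1],e[0])-np.pi/2)
```

```text
[[0.6364 0.2457]
 [0.5612 0.0905]
 [0.4038 0.1678]
 [0.4788 0.3209]
 [0.5214 0.2064]
 [0.5961 0.1671]
 [0.4426 0.2427]]
x 0.1747 0.1754 y 0.1724 0.1705
[0.52004402 0.20622053] -0.45193999240719407
dir -0.44501306204566077
dir -0.456112649999584
dir -0.457827945016699
dir y -0.4513974148976556
dir y -0.4554249614123429
```

```bash
cat > pick.py <<'E'
from det import *
TC=np.array([.521,.2064]); TP=-.453
R2=lambda a:np.array([[np.cos(a),-np.sin(a)],[np.sin(a),np.cos(a)]])
CELL=[TC+R2(TP)@np.array(c) for c in((.039,.042),(.039,-.042),(-.049,.042),(-.049,-.042))]
GZ=.028
down=lambda a:quat(np.array([0,0,-1.]),np.array([np.cos(a),np.sin(a),0]))
def find(roi,z0=.004,im=None):
    t=im or snap('top'); out=[]
    A=blobs(t,roi); c=np.array([(onplane(t,[a[0]],z0+.022)[0][:2]+onplane(t,[a[1]],z0+.046)[0][:2])/2 if not np.isnan(a[1][0]) else onplane(t,[a[0]],z0+.022)[0][:2] for a in A])
    if len(c)==0: return []
    return [(p,s[0],s[1]) for p,s in zip(c,stubs(t,c,z0+.011))]
CR=(340,180,110,110); TR=(175,175,115,115)
def grasp(p,a,target,ta,roll=None):
    """pick the module at p, stub angle a; set it down at target with stub angle ta"""
    best=None
    for k in range(-2,3):
        g=a+k*np.pi/2; g2=g+ta-a
        J=[arm.inverse_kinematics([*q,z],list(down(w))) for q,w in((p,g),(target,g2)) for z in(.2,GZ)]
        if any(j is None for j in J): continue
        J=np.array(J); e=R2(-CP)@np.array([np.cos(g),np.sin(g)]); loc=R2(-CP)@(p-CC)
        wall=.096-(abs(loc)+.037*abs(e)+.011*abs(e[::-1])).max()
        c=abs(J[:,5]).max()+abs(J[0]-J[2]).max()*.3+(5 if wall<.004 and np.abs(loc).max()<.1 else 0)
        if best is None or c<best[0]: best=(c,g,g2,wall,J[:,5].round(2))
    _,g,g2,wall,q6=best; print('grasp yaw',round(g,2),'->',round(g2,2),'wall',round(wall,3),q6)
    arm.move_gripper(.042); arm.move_pose([*p,.2],list(down(g)))
    arm.move_linear([*p,GZ],vel=.12); print('down',F())
    arm.move_gripper(0.,40); o=arm.get_obs(); print('width',o['width'],o['grasp_force'])
    if not .014<o['width']<.023: arm.move_gripper(.042); arm.move_linear([*p,.2]); return False
    arm.move_linear([*p,.2],vel=.15); print('held',arm.get_obs()['width'],F())
    arm.move_pose([*target,.2],list(down(g2))); arm.move_linear([*target,.05],vel=.2); arm.move_linear([*target,GZ+.001],vel=.05); print('set',F())
    arm.move_gripper(.042); arm.move_linear([*target,.2],vel=.2); print(F()); return True
E
python3 - <<'E'
from pick import *
L=find(CR); print(L)
p,a,_=max(L,key=lambda l:l[0][0]); print(p,a,CELL)
print(grasp(p,a,CELL[0],TP))
arm.move_pose([.40,.03,.3],list(down(0)))
snap('top','t2.png'); snap('side','s2.png'); print(find(TR),find(CR))
t=cv2.imread('pics/t2.png');s=cv2.imread('pics/s2.png')
cv2.imwrite('pics/c3.png',np.hstack([cv2.resize(t[170:300,170:450],(400,300)),cv2.resize(s[140:380,180:420],(400,300))]))
E
```

```text
[(array([ 0.44917255, -0.17114744]), np.float64(-1.5904763560283854), 108), (array([ 0.5154815 , -0.24093818]), np.float64(1.0722218841873123), 125), (array([ 0.53278746, -0.15527345]), np.float64(-0.8227485781855649), 105)]
[ 0.53278746 -0.15527345] -0.8227485781855649 [array([0.57444831, 0.22709487]), array([0.53768446, 0.15156727]), array([0.49532416, 0.26560938]), array([0.4585603 , 0.19008178])]
grasp yaw -0.82 -> -0.45 wall 0.017 [0.46 0.46 0.75 0.75]
down (21.0, array([-0. ,  0.4, -0.3]))
width 0.01769229016411527 40.036869049072266
held 0.01722157221966038 (22.7, array([-0.2, -0.1, -0.8]))
set (25.6, array([-0.5,  0.5, -1.8]))
(26.9, array([-0.7, -0.4, -1.3]))
True
[(array([0.57365581, 0.22739945]), np.float64(-0.4688217875517669), 258)] [(array([ 0.44919606, -0.17126813]), np.float64(-1.5895629143578718), 118), (array([ 0.51435131, -0.24225668]), np.float64(1.0600145969533465), 170)]
```

View pics/c3.png

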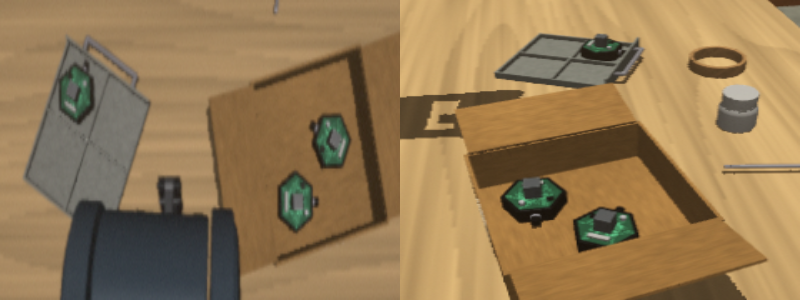

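The first module sits in the upper-left cell, at about (75,92) in the crop, with its stub toward the bar. Two modules remain in the carton. I go on with those, re-detecting before each pick.

Run:
```python
from pick import *
for c in(1,2):
    L=find(CR); print(L)
    p,a,_=max(L,key=lambda l:l[0][0]); print(grasp(p,a,CELL[c],TP))
    arm.move_pose([.40,.03,.3] if c==1 else [.35,-.0,.32],list(down(0)))
snap('top','t3.png'); snap('side','s3.png'); print(find(TR),find(CR),F())
t=cv2.imread('pics/t3.png');s=cv2.imread('pics/s3.png')
cv2.imwrite('pics/c4.png',np.hstack([cv2.resize(t[100:310,170:450],(400,300)),cv2.resize(s[140:380,180:420],(400,300))]))
```

```text
[(array([ 0.44922858, -0.17123716]), np.float64(-1.59300577563818), 123), (array([ 0.51435927, -0.24215815]), np.float64(1.0632477794497284), 165)]
grasp yaw 1.06 -> -0.45 wall 0.021 [-1.59 -1.59  0.64  0.64]
down (31.4, array([ 0.3, -0.3,  0.8]))
width 0.017201357017936066 40.44738829135895
held 0.017100514445766553 (33.1, array([ 0.3, -0.4, -2.3]))
set (36.5, array([-0.1, -0.4, -1.2]))
(37.8, array([-0.4, -0.1, -0.6]))
True
[(array([ 0.44915023, -0.17130961]), np.float64(-1.5890631453147392), 117)]
grasp yaw -0.02 -> 1.12 wall 0.015 [-0.44 -0.44 -0.71 -0.71]
down (41.5, array([-0.5,  0.7,  0.1]))
width 0.01729253459531607 39.762216210365295
held 0.01720659696330335 (43.1, array([ 0.7, -0.7, -2.6]))
set (46.2, array([-0.2, -0.2, -2. ]))
(47.5, array([-0.3,  0.8, -0.2]))
True
[(array([0.49323358, 0.2650736 ]), np.float64(1.1170583122547166), 442), (array([0.53541293, 0.14902479]), np.float64(-0.4635111118755856), 297), (array([0.57360553, 0.22759647]), np.float64(-0.4713982312835826), 277)] [] (49.0, array([ 0.6, -0.4,  0.4]))
```

View pics/c4.png

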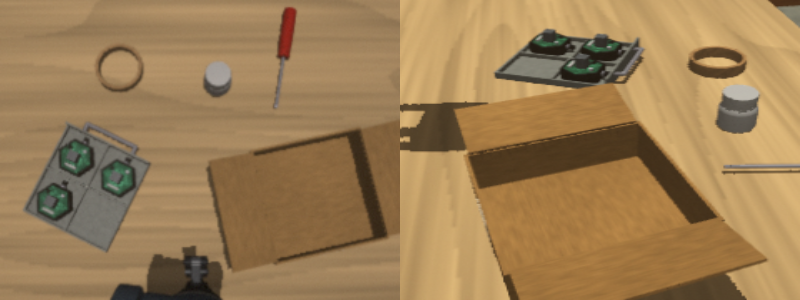

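All three modules are in cells (crop (77,157), (118,178), (55,200)), stubs toward the bar. The third module's computed angle came from wall pixels, because its stub tip is visible at (65,183), toward the bar. The carton is empty, so I close the flaps.

```bash
sed -i "s/print(F(),'max|F|',np.abs(f).max(0))/print(F(),np.linalg.norm(f,axis=1).round(0))/" h.py
python3 - <<'E'
from h import *
arm.move_gripper(0.)
n=16; th=np.linspace(3.3,0.,n); r=np.interp(th,[0,2.4,3.3],[.068,.072,.09]); d=-np.interp(th,[0,.5,3.3],[.009,.013,.013])
for s in(1,-1):
    swing(s,th,r,d,np.radians(-30),lift=.12)
    p=arm.get_obs()['eef_pos']; arm.move_linear([p[0],p[1],.25],vel=.25)
arm.move_pose([.35,0,.32],[0,0,1,0])
snap('top','t4.png'); snap('side','s4.png'); print(F())
t=cv2.imread('pics/t4.png');s=cv2.imread('pics/s4.png')
cv2.imwrite('pics/c5.png',np.hstack([cv2.resize(t[100:310,170:450],(400,300)),cv2.resize(s[140:380,180:420],(400,300))]))
E
```

```text
(55.7, array([ 0.1,  0.5, -0.2])) [1. 1. 1. 1. 2. 1. 1. 1. 1. 0. 0. 1. 1. 1. 1. 1.]
(63.2, array([-0.6, -0.3,  0.7])) [1. 1. 1. 1. 1. 1. 1. 1. 0. 1. 1. 1. 1. 0. 1. 1.]
(65.2, array([-0.4, -0.3,  0.7]))
```

View pics/c5.png

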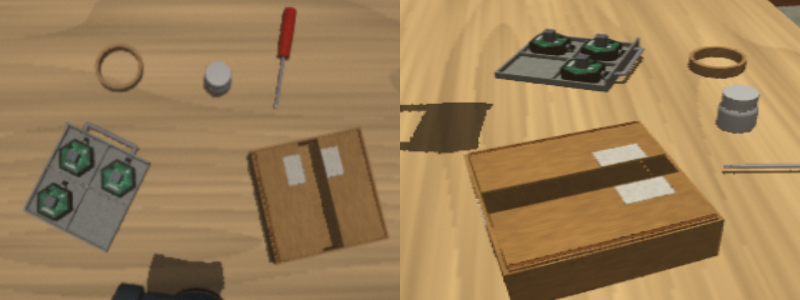

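Both flaps look shut and level, with the gap even at (327,193). The modules are unchanged in the tray. I confirm the flap heights by touching each near its free edge.

Run:
```python
from pick import *
for s in(1,-1):
    p=cpt(0,.035,.12,s); q=best([p],[down(CP),down(CP+np.pi)]); arm.move_pose(list(p),list(q))
    arm.move_linear([*p[:2],.084],vel=.1); f0=F()[1][2]
    for z in np.arange(.083,.0735,-.001):
        arm.move_linear([*p[:2],z],vel=.02); f=F()[1][2]-f0
        if f>4: break
    print(s,round(z,4),f); arm.move_linear([*p[:2],.2],vel=.2)
arm.move_pose([.35,0,.32],[0,0,1,0]); L=find(TR); print(F())
for p,a,_ in L: print(p,round(a,2),min(np.linalg.norm(p-c) for c in CELL).round(4))
print(find(CR)); snap('top','t5.png'); snap('side','s5.png')
t=cv2.imread('pics/t5.png');s=cv2.imread('pics/s5.png')
cv2.imwrite('pics/c6.png',np.vstack([np.hstack([cv2.resize(t[100:310,170:450],(400,300)),cv2.resize(s[140:380,180:420],(400,300))]),np.hstack([cv2.resize(t[180:285,180:285],(400,300)),cv2.resize(s[155:230,230:330],(400,300))])]))
```

```text
1 0.075 12.8
-1 0.075 10.299999999999999
(75.2, array([-0.7, -0.2,  0.1]))
[0.49328537 0.26489036] 1.16 0.0022
[0.5355195  0.14906787] -0.47 0.0033
[0.57369505 0.22756125] -0.47 0.0009
[]
```

View pics/c6.png

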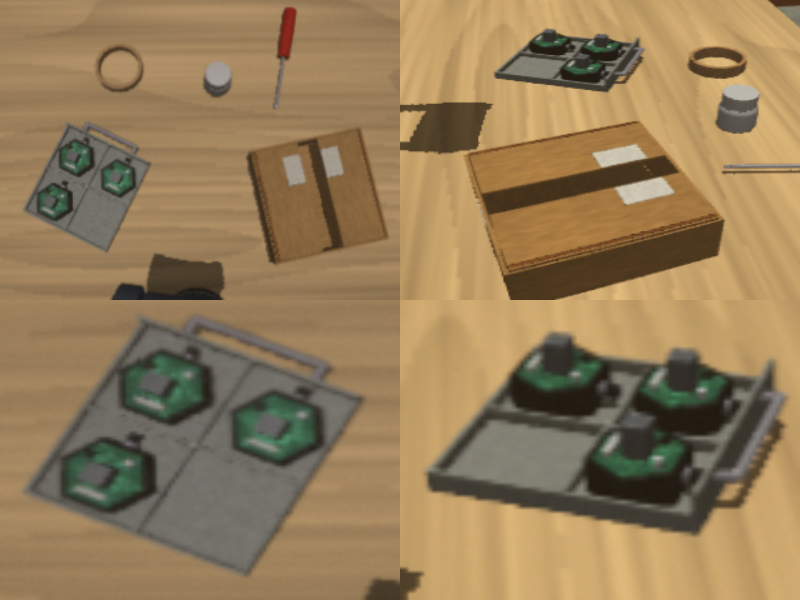

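The modules lie flat in their cells with their stubs (crop (192,352), (305,392), (133,438)) toward the bar. Both flaps touch at z = 75 mm, so they are shut. The bystanders haven't moved.

```bash
python3 -c "
from station import arm
print(arm.hand_in())"
```

```text
the job is handed in; nothing more can be done
None
```

I handed the job in at about 75 s of the 210 s allowed: the three modules found are flat in tray cells, within about 3 mm of target and stubs toward the grab bar, both flaps are shut, and the bystanders look unmoved; hand-in returned no verdict, and I never traced a brief 60 N wrist reading from opening the second flap (limits: wrist 120 N, gripper body 40 N).

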